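# Open the counterweighted lane barrier and pass the bush through

### The arm

A 6-joint arm with a two-finger parallel gripper is mounted at the origin on a cart in front of the work surface, level with it; the furniture and walls round the work are solid. World frame = base frame: x ahead of the robot, y to its left, z up, the work surface at z = 0. Lengths are in mm, angles in rad, forces in N, time in s.
With the tool pointing down it reaches from about 300 to 775 mm from the base axis. Payload 14.6 kg.
Tool frame: the origin (TCP) lies midway between the tips of the shut fingers; the grasp point (between the pads) lies manip.grasp_offset behind it (manip.grasp_offset is the distance from the TCP to the grasp point, in mm); z points along the fingers, y is the direction in which the jaws open and shut (so a half turn about z gives the same grasp; the last joint's range is limited). The gripper opens to 94 mm and grips with 3 to 60 N. Pads are 16 mm wide; open, the fingers measure 119 mm over their backs; the gripper's body (75 mm by 177 mm) begins 78 mm behind the grasp point.
Start: joints at [-1.212, 0.3, 1.521, -0, 1.321, -0.067], TCP at [227.169, -500.882, 181.046] pointing down, gripper open.
Joint ranges: [-3.03, 3.03], [-0.79, 2.21], [0.23, 2.52], [-1.04, 4.18], [0, 3.07], [-2.55, 2.55]. Speed limits (rad/s): [2.22, 2.22, 2.57, 3.14, 3.14, 3.14].

### API

Orientations are given as [roll, pitch, yaw] about the fixed x, y, z axes, in that order (R = Rz(yaw) Ry(pitch) Rx(roll)).
In Python, from cell import monitor, vision, order, manip gives the robot as it stands.
- The arm moves only by the shell command python3 -m jog 'ROWS' [FORCE]. ROWS is JSON, a list of rows, each a list of 7 numbers: the shift along the tool's x, y, z in cm, then the turn, a rotation vector about the tool's x, y, z in rad, then the opening in per cent of the stroke, from 0 (shut) to 100 (fully open). In form: [[tx, ty, tz, rx, ry, rz, jaw], ...]. A call has 1 to 8 rows; each row shifts and turns the commanded pose from where the row before left it, along the tool's axes as they then stand; what a row does not reach is not made up. A row lasts 1/10 s, in which the tool goes at most 50 mm and 8.59 degrees, less where a joint would pass 70% of its speed; a pose out of reach is approached as far as the arm can. A call is refused whole if a number of a shift passes 5 or a number of a turn 0.15, either way. A call with a gripper value outside its range is refused whole. The fingers move at their own pace and stop on an object; FORCE is the grip in N (left out, the last holds). Time passes only in rows, so rows that do not move let the fingers close. It gives the time, the measured TCP pose, the force and the opening at its end, in the units of the state.
- monitor.read_state(): the state, without advancing time (a new reading comes with each control period).
- vision.camera(name): name is "scene" or "top" or "wrist"; returns a dict with "color" (400x640x3 uint8, blue, green, red), "fx", "fy", "cx", "cy" (pixels), "distortion" ([k1, k2, p1, p2, k3] as OpenCV has them; the pictures are not rectified), "cam_to_world" (4x4, takes a point from camera to world coordinates); the wrist camera has in their place "tool_from_camera" (4x4, takes a point from camera to tool coordinates, whose origin is the TCP and whose axes are the flange's). Camera axes: x right, y down, z forward; pixel columns grow to the right and rows downward; lengths in mm; the calibration is good to about 2 mm. A picture is of the moment at which its call begins: read the wrist's pose just before it. There is no depth.
- order.sign_off(): hands the job in, once; it reports no verdict.
The state is a dict: "clock": time; "joints": joint angles; "qd": joint speeds; "effort": joint torques, N m; "eef_pos": TCP position; "eef_rot": TCP orientation; "wrist_force": force on the tool from outside, world axes, zero at the start; "moment": the same for the moment, N m; "finger_gap": finger opening in mm.
Only numpy, scipy, OpenCV 4.12 (cv2) and the standard library are available. Lean on these libraries where they do the work, as an engineer would, in place of code of your own. Each camera call takes 0.05 s, during which the arm holds its last target.

### The job

Push the barrier arm up past its balance point so that it stays raised by itself, clear of your fingers. Then push the flanged bush along the lane, under the raised arm, until it is fully home against the end stop. Only push: do not lift or tip the bush, and leave the other things on the table where they are.

Things in the scene. Friction and masses are not known exactly. Their poses are not given: they have to be found in the camera images.
- gate: Fixed inspection lane. Origin: on the table, mid-lane, right below the barrier arm; x along the lane from its open entry to the end stop (away from the robot), y left, z up. Aluminium track 66 mm wide, top 35 mm above the table, from x = -128 to +100 mm (dark base plate 86 mm wide below), with two side rails 10 mm high, 56 mm apart, and a grey hinge post left of it, 86 mm high, 80-118 mm from mid-lane.
- barrier (a joint): Angle (rad) of the barrier arm, hinged on the post about the lane's x direction. 0: closed, level across the lane, pointing right (the gate's -y). Grows as the free end rises; 1.83: raised stop, leaning 15 degrees back, away from the lane. Balances near 0.66 rad (38 degrees): below that it falls shut, beyond it falls up to the stop and stays. About 0.5 N upward at its free end starts it moving.
- pivot (a point): Hinge axis of the barrier arm, in the grey post: x = 0, y = +110 mm, 75 mm above the table in the gate's frame. Beyond it (32 mm further left and 40 mm higher when closed) the arm's short tail carries a dark steel counterweight, a cylinder of 40 mm diameter and 50 mm length.
- lift_point (a point): Underside of the barrier arm, 30 mm from its free end, 250 mm from the hinge along the arm and 20 mm below the hinge line; turns with the arm. The arm is a steel bar 10 mm wide (along the gate's x, about x = 0) and 12 mm high; closed, its underside is 55 mm above the table, and it ends at y = -170 mm, the last 125 mm over free table to the right of the track.
- seat (a point): Where the middle of the bush's underside is when fully home: mid-lane, on the track, at x = +66 mm, 24 mm before the face of the end stop (steel block across the lane's far end, 22 mm high, face at x = +90 mm).
- flanged_bush: The part to pass: pale turned metal bush standing on its flange on the track, 50 to 85 mm before the barrier arm. Flange 48 mm in diameter and 6 mm thick, above it a round body 34 mm in diameter; 28 mm high overall. Origin: centre of its underside; z up.
- flat_collar: Bystander: flat pale flanged ring, 58 mm in diameter, 16 mm high, to the right of the track beyond the barrier arm. Origin under its centre.
- ring_gauge: Bystander: steel ring gauge, 64 mm in diameter, 20 mm high, left of the track's entry. Origin under its centre.
- needle_oiler: Bystander: small upright oiler bottle, 27 mm in diameter, 102 mm high, left of the track's far end. Origin under its centre.
- vee_block: Bystander: steel vee block, 34 x 45 x 36 mm, left behind the post. Origin under its centre.
- micrometer: Bystander: micrometer lying on the table well to the right, 55 x 158 x 20 mm. Origin under its centre.
Things that resemble listed ones, but are neither listed nor needed, are in the scene too. What is shaped like the flanged_bush but pink or purple is not meant.

How it is judged:
By the outcome, as a careful person would: the job done as asked, in the order asked, and still so for the second after the job is handed in, with the robot touching nothing.
It also fails if it takes over 64 s, if anything falls off the work surface, if the arm or the gripper's body presses on something with over 40 N, if the wrist force passes 120 N, or if a joint passes its speed limit or range.

## Working session

There is one attempt and no reset: what is moved stays moved. The work goes in short steps, Python scripts to look and compute and a shell command to move; the robot and the scene stay as the last step left them, time stands still between calls to the robot, and variables do not carry over. Pictures are saved under pics/ and viewed, and the job is handed in when it is done.

```bash
ls; mkdir -p pics
python3 - <<'E'
from cell import monitor, vision, order, manip
import cv2
print(monitor.read_state(), manip.grasp_offset)
for n in ["scene","top","wrist"]:
    c=vision.camera(n); cv2.imwrite(f"pics/{n}0.png",c["color"])
    print(n,{k:v for k,v in c.items() if k!="color"})
E
```

```text
pics
{'clock': 0.0, 'joints': array([-1.21160155e+00,  3.00488838e-01,  1.52159347e+00, -1.13859684e-05,
        1.32070568e+00, -6.66331088e-02]), 'qd': array([-0.0014986 , -0.00017462,  0.0001014 , -0.00016315, -0.00108082,
        0.00069962]), 'effort': array([ 9.02456650e-04, -5.31800187e+01, -3.52731121e+01,  7.08153960e-02,
        2.45103403e-02, -1.09501605e-04]), 'eef_pos': array([ 227.06343478, -500.61243349,  180.47138061]), 'eef_rot': array([-3.14039923e+00, -6.85862793e-05,  4.25830673e-01]), 'wrist_force': array([ 0.73938632,  0.02777501, -0.06920313]), 'moment': array([-0.0072092 , -0.03175176, -0.02607121]), 'finger_gap': 93.84936903224231} 18.8
scene {'fx': 403.5130558452913, 'fy': 403.5130558452913, 'cx': 316.1145777847054, 'cy': 204.0958171849357, 'distortion': array([0.00313829, 0.        , 0.        , 0.        , 0.        ]), 'cam_to_world': array([[ 4.84477540e-01, -3.92061344e-01,  7.82029038e-01,
        -2.16581231e+02],
       [-8.74469644e-01, -1.92343242e-01,  4.45316651e-01,
        -4.29800746e+02],
       [-2.41734442e-02, -8.99606569e-01, -4.36031725
[... 522 characters left out ...]
1648441e-01, -9.83132224e-01,
         1.23542376e+03],
       [ 0.00000000e+00,  0.00000000e+00,  0.00000000e+00,
         1.00000000e+00]])}
wrist {'fx': 300.73187311738775, 'fy': 300.73187311738775, 'cx': 323.0806641841072, 'cy': 198.177467879501, 'distortion': array([-0.05166166,  0.        ,  0.        ,  0.        ,  0.        ]), 'tool_from_camera': array([[ 2.59977853e-04, -9.66072790e-01, -2.58269812e-01,
         7.57831121e+01],
       [ 9.99998705e-01,  6.61423706e-04, -1.46748056e-03,
         1.69512468e-01],
       [ 1.58851882e-03, -2.58269096e-01,  9.66071711e-01,
        -2.04003377e+02],
       [ 0.00000000e+00,  0.00000000e+00,  0.00000000e+00,
         1.00000000e+00]])}
```

View pics/scene0.png

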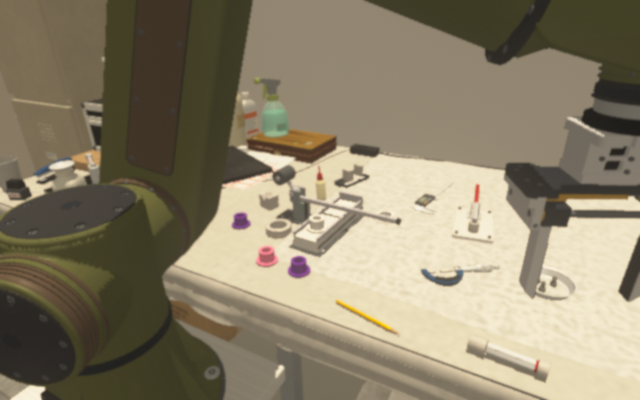

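View pics/top0.png

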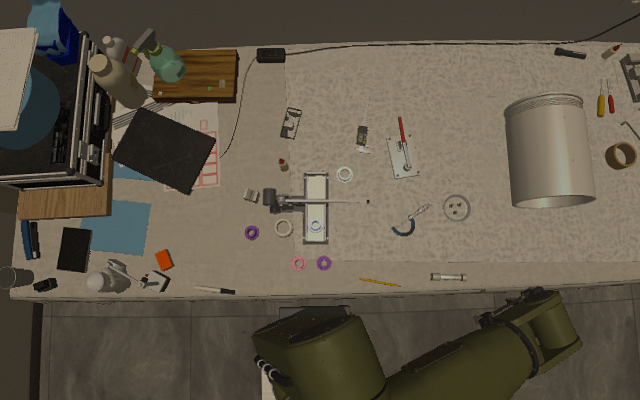

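Run:
```python
import cv2
i=cv2.imread('pics/top0.png')
cv2.imwrite('pics/topcrop.png',cv2.resize(i[80:230,250:450],None,fx=4,fy=4,interpolation=cv2.INTER_CUBIC))
```

```text
(no output)
```

View pics/topcrop.png

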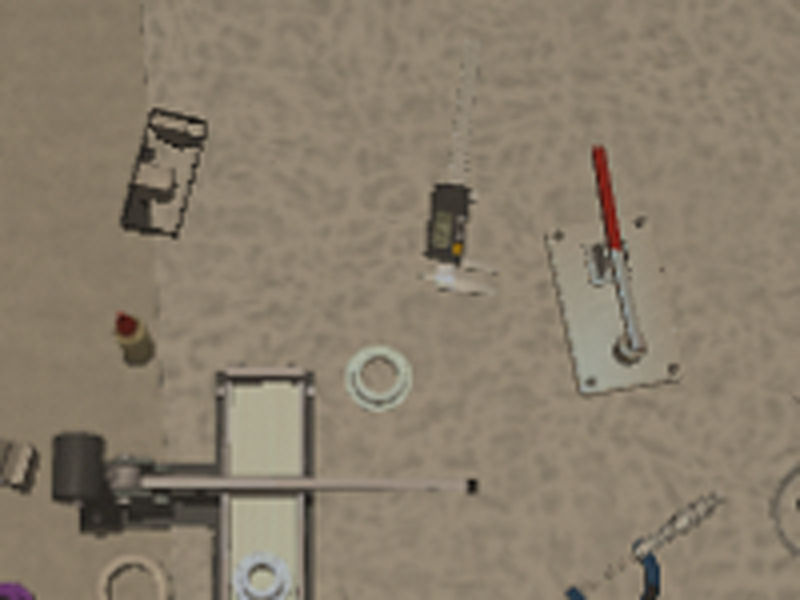

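The scene shows the lane in the middle, with the barrier closed. In the top view the track runs from about (315,243) to (315,174) and the free end of the arm is at (367,202). Things that could be taken for the bush:
- pale flanged part on the track, (315,225)
- purple bush, (324,263)
- purple bush, (251,232)
- pink bush, (299,263)
- flat collar, (345,174)
- ring gauge, (284,228)

By the description I choose the one at (315,225). Next I take a close crop to check it.

```bash
cat > h.py <<'E'
import numpy as np, cv2
from cell import monitor, vision
def K(c): return np.array([[c["fx"],0,c["cx"]],[0,c["fy"],c["cy"]],[0,0,1]])
def c2w(c):
    if "cam_to_world" in c: return c["cam_to_world"]
    raise
def tool():
    from scipy.spatial.transform import Rotation as R
    s=monitor.read_state(); T=np.eye(4); T[:3,:3]=R.from_euler('xyz',s["eef_rot"]).as_matrix(); T[:3,3]=s["eef_pos"]; return T
def px2w(c,M,uv,z):
    p=cv2.undistortPoints(np.array([[uv]],float),K(c),c["distortion"])[0,0]
    d=M[:3,:3]@np.array([p[0],p[1],1]); o=M[:3,3]; return o+d*(z-o[2])/d[2]
def w2px(c,M,P):
    Mi=np.linalg.inv(M); q=(np.atleast_2d(P)@Mi[:3,:3].T)+Mi[:3,3]
    return cv2.projectPoints(q,np.zeros(3),np.zeros(3),K(c),c["distortion"])[0][:,0]
def grab(n):
    T=tool(); c=vision.camera(n); M=T@c["tool_from_camera"] if n=="wrist" else c["cam_to_world"]; return c,M
E
python3 - <<'E'
import cv2
i=cv2.imread('pics/top0.png')
cv2.imwrite('pics/top1.png',cv2.resize(i[165:250,255:380],None,fx=6.4,fy=6.4,interpolation=cv2.INTER_CUBIC))
i=cv2.imread('pics/scene0.png')
cv2.imwrite('pics/sc1.png',cv2.resize(i[160:270,260:410],None,fx=5.2,fy=5.2,interpolation=cv2.INTER_CUBIC))
E
```

```text
(no output)
```

View pics/top1.png

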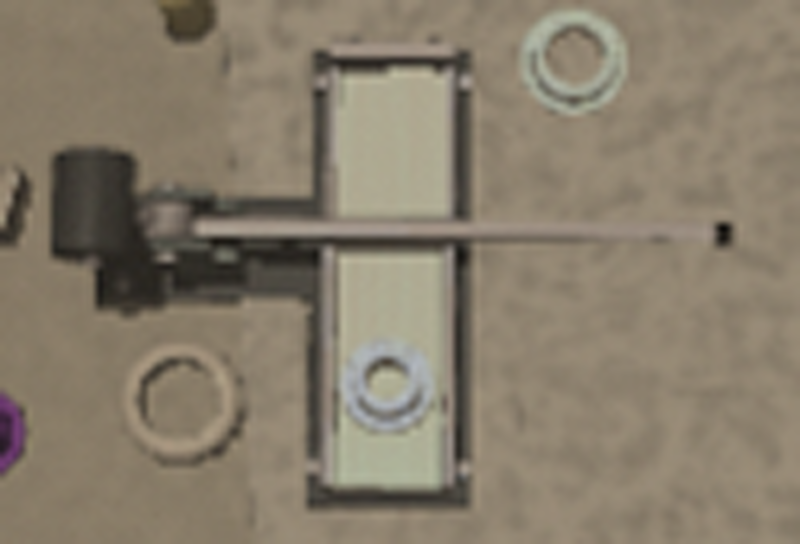

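View pics/sc1.png

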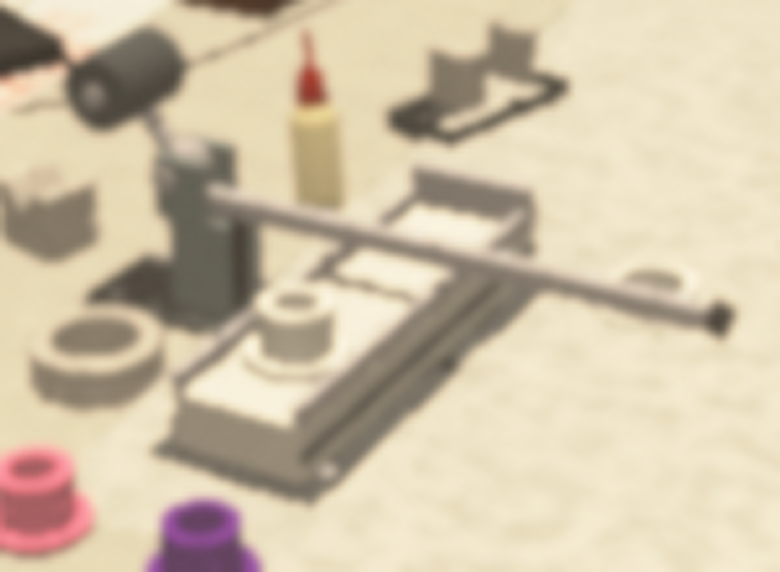

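```bash
cat > fit.py <<'E'
from h import *
from scipy.optimize import least_squares
c,M=grab("top")
f=lambda x,y:(x/6.4+255-.42,y/6.4+165-.42)
obs=[((0,-170,61),f(733,233)),((-128,0,35),f(388,489)),((90,0,57),f(390,64)),((-128,33,35),f(322,489)),((-128,-33,35),f(456,489)),((100,28,45),f(330,48)),((0,-40,67),f(470,229)),((0,60,67),f(215,227))]
P=np.array([o[0] for o in obs],float);U=np.array([o[1] for o in obs])
def tr(p,P):
    a=p[2];R=np.array([[np.cos(a),-np.sin(a),0],[np.sin(a),np.cos(a),0],[0,0,1]]);return P@R.T+[p[0],p[1],0]
g0=px2w(c,M,f(388,230),50)
r=least_squares(lambda p:(w2px(c,M,tr(p,P))-U).ravel(),[g0[0],g0[1],0],loss='soft_l1')
print(r.x,(w2px(c,M,tr(r.x,P))-U).round(2).tolist())
b=px2w(c,M,f(388,383),63);print("bush top",b)
bf=px2w(c,M,f(387,387),41);print("flange",bf)
a=r.x[2];Rt=np.array([[np.cos(a),np.sin(a)],[-np.sin(a),np.cos(a)]])
for q in(b,bf):print(Rt@(q[:2]-r.x[:2]))
i=c["color"].copy();i=cv2.resize(i[165:250,255:380],None,fx=6.4,fy=6.4,interpolation=cv2.INTER_CUBIC)
def dr(pts,col):
    u=w2px(c,M,tr(r.x,np.array(pts,float)));u=((u-[254.58,164.58])*6.4).astype(int);cv2.polylines(i,[u.reshape(-1,1,2)],False,col,1)
dr([(-128,28,35),(90,28,35),(90,-28,35),(-128,-28,35),(-128,28,35)],(0,0,255))
dr([(-128,43,0),(100,43,0),(100,-43,0),(-128,-43,0),(-128,43,0)],(255,0,0))
dr([(0,110,67),(0,-170,67)],(0,255,0))
dr([(90,28,57),(90,-28,57)],(255,0,255))
t=np.linspace(0,6.3,40)
bg=Rt@(bf[:2]-r.x[:2])
dr([(bg[0]+24*np.cos(k),bg[1]+24*np.sin(k),41) for k in t],(0,255,255))
dr([(bg[0]+17*np.cos(k),bg[1]+17*np.sin(k),63) for k in t],(0,255,0))
cv2.imwrite('pics/fit.png',i)
c,M=grab("scene");i=c["color"]
i=cv2.resize(i[160:270,260:410],None,fx=5.2,fy=5.2,interpolation=cv2.INTER_CUBIC)
def dr(pts,col):
    u=w2px(c,M,tr(r.x,np.array(pts,float)));u=((u-[259.58,159.58])*5.2).astype(int);cv2.polylines(i,[u.reshape(-1,1,2)],False,col,1)
dr([(-128,28,35),(90,28,35),(90,-28,35),(-128,-28,35),(-128,28,35)],(0,0,255))
dr([(0,110,67),(0,-170,67)],(0,255,0))
dr([(bg[0]+24*np.cos(k),bg[1]+24*np.sin(k),41) for k in t],(0,255,255))
dr([(bg[0]+17*np.cos(k),bg[1]+17*np.sin(k),63) for k in t],(0,255,0))
cv2.imwrite('pics/fits.png',i)
E
python3 fit.py
```

```text
[ 5.70713364e+02 -3.13117532e+01 -2.99260332e-02] [[-0.96, -0.32], [0.01, 0.27], [-0.27, -0.72], [0.08, 0.25], [-0.37, 0.28], [0.7, -0.21], [-0.36, -0.0], [8.22, 0.34]]
bush top [493.90984461 -29.32951496  63.        ]
flange [494.5591129  -28.49311886  41.        ]
[-76.82844188  -0.31673094]
[-76.20449058   0.53871779]
```

View pics/fit.png

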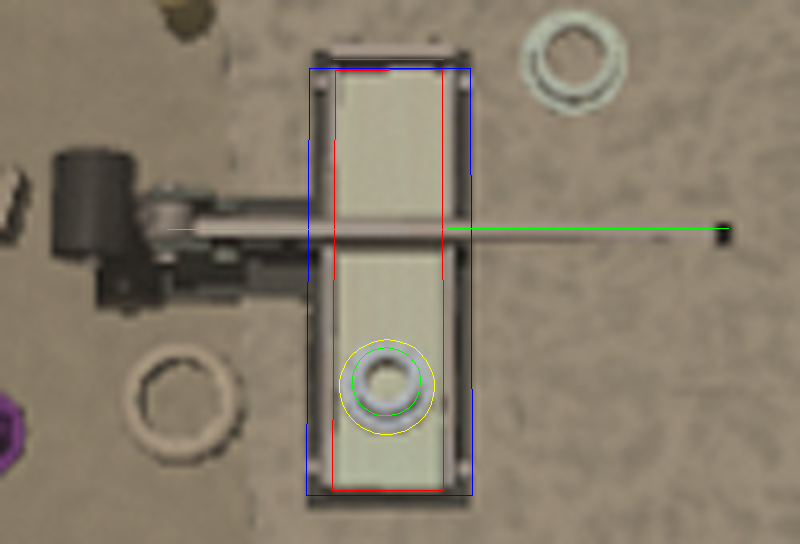

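View pics/fits.png

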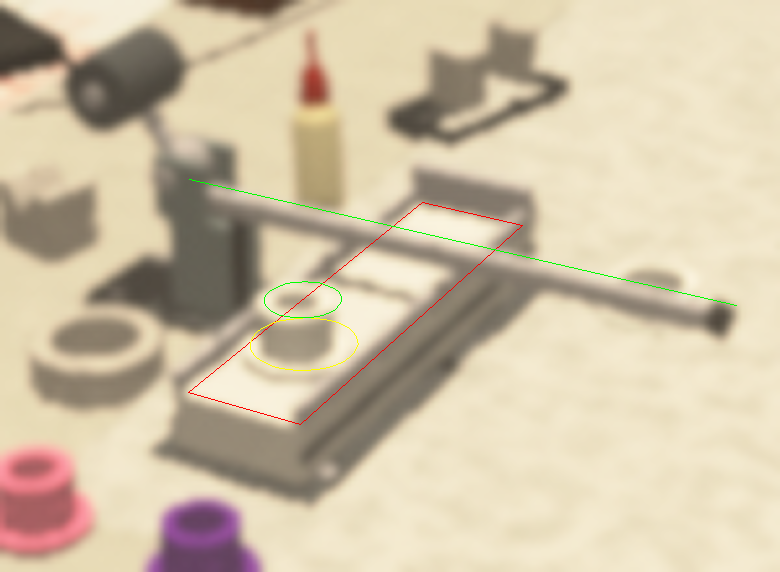

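The crop confirms it: a pale flanged bush standing on the track, crop (387,385), at gate x≈-76. The gate is at about (571,-31) with yaw -0.03. First I square the tool to the lane.

```bash
python3 -m jog '[[0,0,-1,0,0,0.114,0],[0,0,-1,0,0,0.114,0],[0,0,-1,0,0,0.114,0],[0,0,-1,0,0,0.114,0],[0,0,0,0,0,0,0]]' 20
```

```text
clock: 0.75
eef_pos: [227.3, -501.3, 222.1]
eef_rot: [3.14, -0.001, -0.032]
wrist_force: [-0.0, 0.3, 0.4]
finger_gap: 57.5
```

```bash
python3 -m jog '[[1.5,-3,0,0,0,0,0],[1.5,-3,0,0,0,0,0],[1.5,-3,0,0,0,0,0],[1.5,-3,0,0,0,0,0],[1.5,-3,0,0,0,0,0],[1.5,-3,0,0,0,0,0],[1.5,-3,0,0,0,0,0],[1.5,-3,0,0,0,0,0]]'; python3 -m jog '[[1.5,-3,0,0,0,0,0],[1.5,-3,0,0,0,0,0],[1.5,-3,0,0,0,0,0],[0,0,0,0,0,0,0]]'
python3 - <<'E'
from h import *
c,M=grab("wrist");cv2.imwrite('pics/w1.png',c["color"])
s=monitor.read_state();print(s["joints"])
E
```

```text
clock: 1.55
eef_pos: [354.7, -263.3, 220.5]
eef_rot: [-3.141, 0.0, -0.026]
wrist_force: [-0.1, -0.2, 0.3]
finger_gap: 0.4
clock: 1.95
eef_pos: [403.0, -173.5, 220.6]
eef_rot: [-3.141, 0.0, -0.023]
wrist_force: [0.2, 0.8, 0.6]
finger_gap: 0.4
[-4.93416443e-01  1.68429816e-02  1.75574180e+00  6.81143104e-06
  1.36959220e+00  1.10160709e+00]
```

View pics/w1.png

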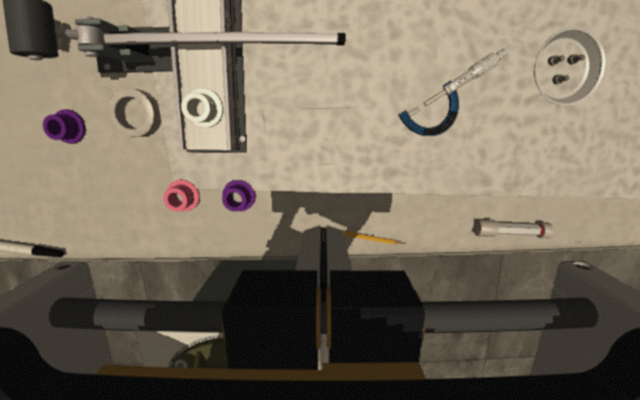

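The wrist view shows the whole gate: arm tip at (343,39), bush at (202,107), track entry at about y=151, and the decoys at (181,196), (239,195) and (65,126). I enlarge it to refine the gate pose.

Run:
```python
from h import *
i=cv2.imread('pics/w1.png')
cv2.imwrite('pics/w1c.png',cv2.resize(i[0:165,160:360],None,fx=4,fy=4,interpolation=cv2.INTER_CUBIC)[:600])
c,M=grab("wrist")
def tr(p,P):
    a=p[2];R=np.array([[np.cos(a),-np.sin(a),0],[np.sin(a),np.cos(a),0],[0,0,1]]);return np.array(P,float)@R.T+[p[0],p[1],0]
for nm,P in dict(tip=(0,-170,67),nl=(-128,33,35),nr=(-128,-33,35),bt=(-76,0,63),bl=(-128,-43,0)).items():
    u=w2px(c,M,tr([570.7,-31.3,-.03],[P]))[0];print(nm,u,(u-[159.6,-.4])*4)
```

```text
tip [344.37028343  35.12086775] [739.08113372 142.08347101]
nl [184.4087241  149.31788631] [ 99.23489639 598.87154525]
nr [234.50603726 149.30241031] [299.62414906 598.80964124]
bt [196.91539353 107.05404522] [149.26157414 429.81618086]
bl [248.69098454 146.75762412] [356.36393817 588.63049646]
```

View pics/w1c.png

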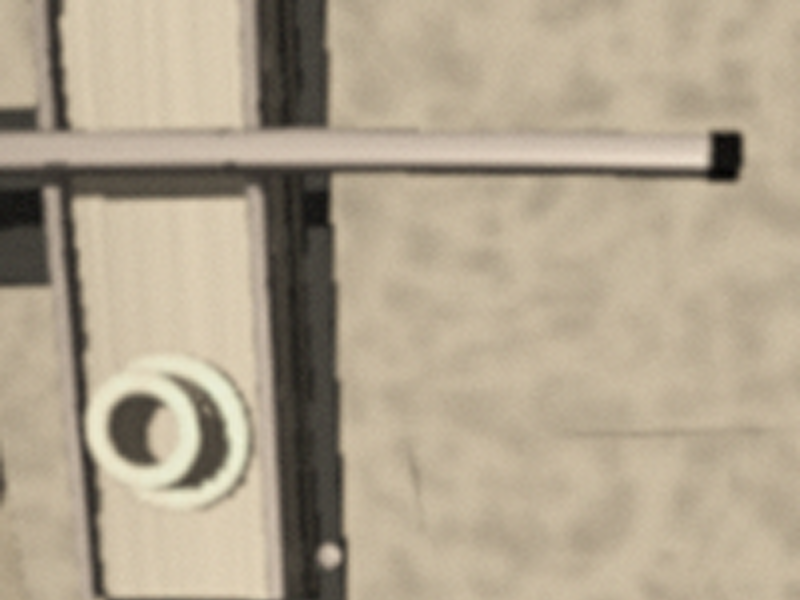

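```bash
python3 -m jog '[[0,0,0,0,0.15,0,0],[0,0,0,0,0.15,0,0],[0,0,0,0,0.15,0,0],[0,0,0,0,0.15,0,0],[0,0,0,0,0.15,0,0],[0,0,0,0,0,0,0]]' && python3 -m jog '[[-0.5,-0.2,2.5,0,0,0,0],[-0.5,-0.2,2.5,0,0,0,0],[-0.5,-0.2,2.5,0,0,0,0],[-0.5,-0.2,2.5,0,0,0,0],[-0.5,-0.2,2.5,0,0,0,0],[-0.5,-0.2,2.5,0,0,0,0],[-0.5,-0.2,2.5,0,0,0,0],[0,0,0,0,0,0,0]]'
python3 - <<'E'
from h import *
c,M=grab("scene");cv2.imwrite('pics/s2.png',c["color"])
c,M=grab("wrist");cv2.imwrite('pics/w2.png',c["color"])
s=monitor.read_state();print(s["joints"],s["eef_pos"])
E
```

```text
clock: 2.65
eef_pos: [400.3, -176.1, 219.3]
eef_rot: [-3.14, -0.738, -0.031]
wrist_force: [0.0, -0.4, 0.5]
finger_gap: -0.0
clock: 3.45
eef_pos: [494.5, -163.1, 65.1]
eef_rot: [-3.136, -0.731, -0.029]
wrist_force: [0.1, 0.9, 0.7]
finger_gap: 0.6
[-0.60091316  0.13824174  2.25056106  1.30917644  0.38796815 -0.16508938] [ 494.2295263  -163.69532342   67.76552216]
```

View pics/s2.png

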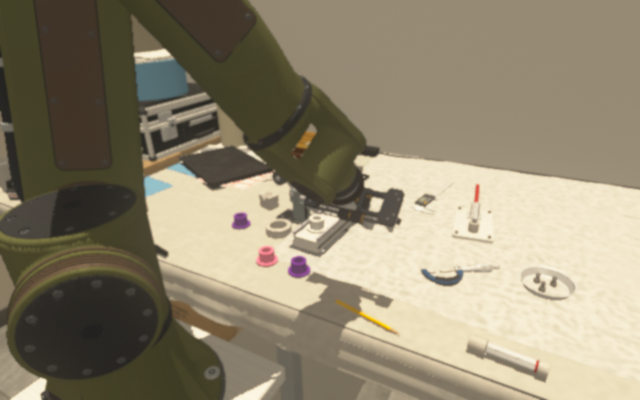

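View pics/w2.png

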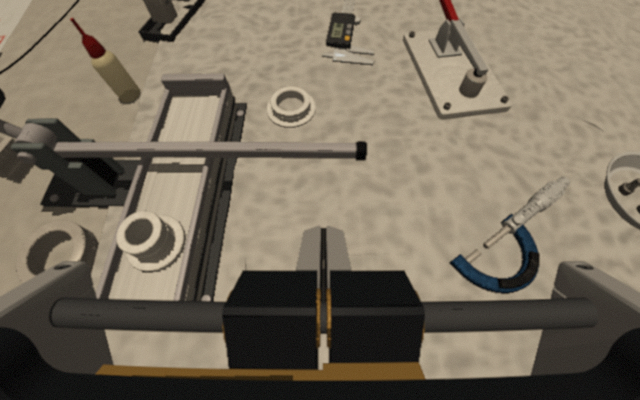

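```bash
python3 -m jog '[[-0.1,-0.15,1.2,0,0,0,0],[-0.1,-0.15,1.2,0,0,0,0],[-0.1,-0.15,1.2,0,0,0,0],[-0.1,-0.15,1.2,0,0,0,0],[-0.1,0,1,0,0,0,0],[0,0,0,0,0,0,0],[0,0,0,0,0,0,0]]'
python3 - <<'E'
from h import *
c,M=grab("wrist");cv2.imwrite('pics/w3.png',c["color"])
s=monitor.read_state();print(s["joints"],s["eef_pos"],s["eef_rot"])
E
```

```text
clock: 4.25
eef_pos: [529.6, -159.0, 22.6]
eef_rot: [-3.14, -0.737, -0.029]
wrist_force: [0.5, -0.6, 0.8]
finger_gap: 0.6
[-0.5347831   0.31136921  2.19264494  1.66504885  0.33458174 -0.48911625] [ 529.55632397 -159.0448457    22.57394812] [-3.13997447 -0.73685345 -0.02909989]
```

View pics/w3.png

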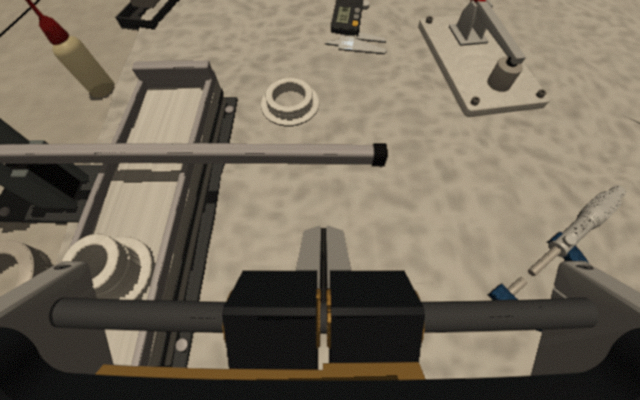

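```bash
python3 -m jog '[[0.6,0,0.8,0,0,0,0],[0.6,0,0.8,0,0,0,0],[0.6,0,0.7,0,0,0,0],[0.6,0,0.6,0,0,0,0],[0.6,0,0.6,0,0,0,0],[0,0,0,0,0,0,0],[0,0,0,0,0,0,0]]'
python3 - <<'E'
from h import *
c,M=grab("wrist");cv2.imwrite('pics/w4.png',c["color"])
s=monitor.read_state();print(s["joints"],s["eef_pos"],s["eef_rot"])
E
```

```text
clock: 5.0
eef_pos: [575.0, -159.8, 15.2]
eef_rot: [-3.139, -0.735, -0.03]
wrist_force: [-0.2, 0.2, -0.5]
finger_gap: 0.5
[-0.47921592  0.39597736  2.08493109  1.64133838  0.29883082 -0.41770706] [ 574.86128296 -159.81837302   15.27257639] [-3.13899385 -0.73497349 -0.02978331]
```

View pics/w4.png

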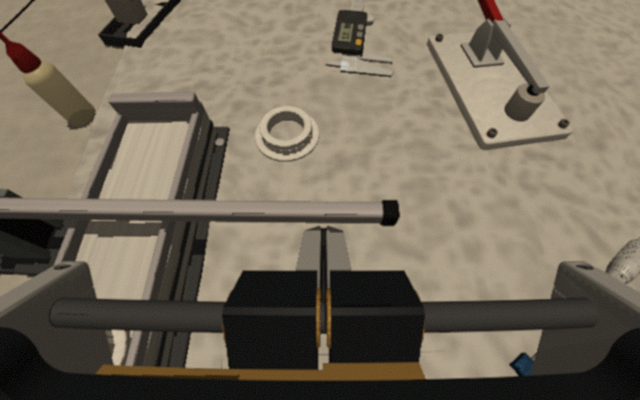

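```bash
python3 -m jog '[[0.3,0,0.4,0,0,0,0],[0.3,0,0.4,0,0,0,0],[0,0,0,0,0,0,0],[0,0,0,0,0,0,0]]'
python3 - <<'E'
from h import *
c,M=grab("wrist");cv2.imwrite('pics/w5.png',c["color"])
c,M=grab("scene");cv2.imwrite('pics/s5.png',cv2.resize(c["color"][130:280,250:450],None,fx=4,fy=4))
s=monitor.read_state();print(s["joints"],s["eef_pos"],s["eef_rot"])
E
```

```text
clock: 5.45
eef_pos: [584.9, -160.2, 13.4]
eef_rot: [-3.139, -0.735, -0.03]
wrist_force: [0.0, 0.6, -0.7]
finger_gap: 0.4
[-0.46889003  0.41477042  2.06065839  1.63428241  0.29217807 -0.40173153] [ 584.90454088 -160.19583122   13.53923324] [-3.13912102 -0.73536289 -0.02974993]
```

View pics/w5.png

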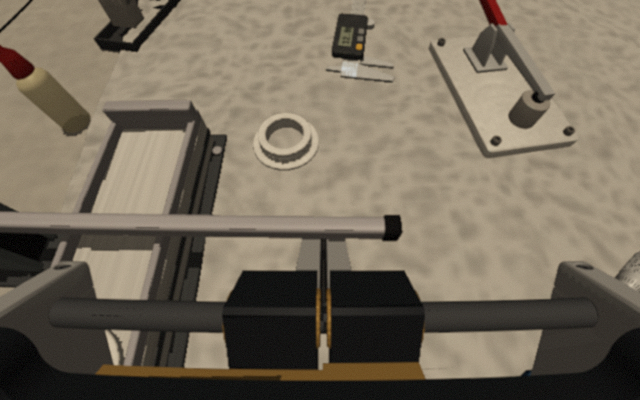

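View pics/s5.png

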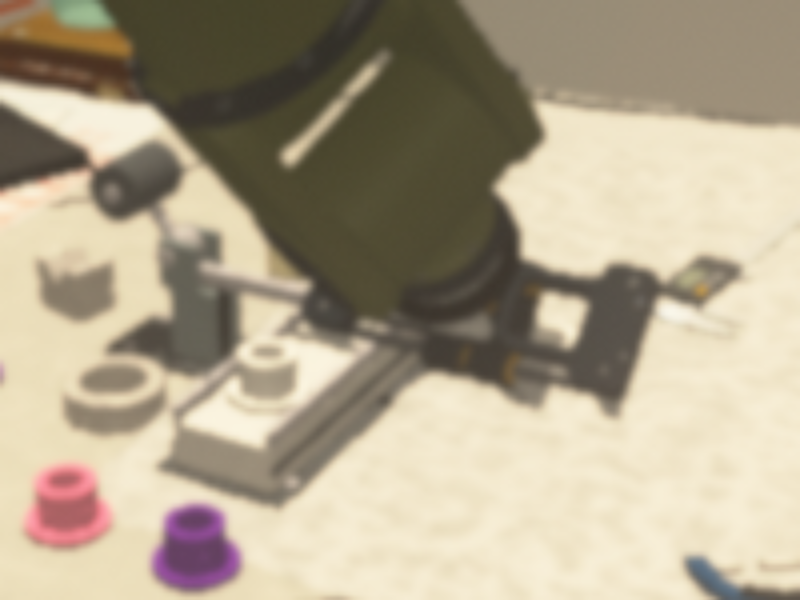

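The fingers are now under the arm: in the wrist view the bar at v≈226 hides the tips at (323,232). Next I lift along the arc.

```bash
python3 -m jog '[[0.34,0,-0.37,0,0,0,0],[0.8,-0.03,-0.89,0,0,0,0],[0.8,-0.09,-0.89,0,0,0,0],[0.8,-0.15,-0.88,0,0,0,0],[0.79,-0.21,-0.87,0,0,0,0],[0.78,-0.27,-0.87,0,0,0,0],[0.77,-0.33,-0.85,0,0,0,0],[0.76,-0.38,-0.84,0,0,0,0]]'
python3 - <<'E'
from h import *
c,M=grab("wrist");cv2.imwrite('pics/w6.png',c["color"])
s=monitor.read_state();print(s["joints"],s["eef_pos"],s["eef_rot"])
E
```

```text
clock: 6.35
eef_pos: [585.2, -145.8, 101.2]
eef_rot: [-3.139, -0.735, -0.03]
wrist_force: [-0.6, 0.5, 0.0]
finger_gap: 0.4
[-0.43617405  0.21250331  2.04212129  0.96780702  0.33064951  0.32019836] [ 585.82442439 -145.63852869  103.03575827] [-3.1402605  -0.73733466 -0.02911225]
```

View pics/w6.png

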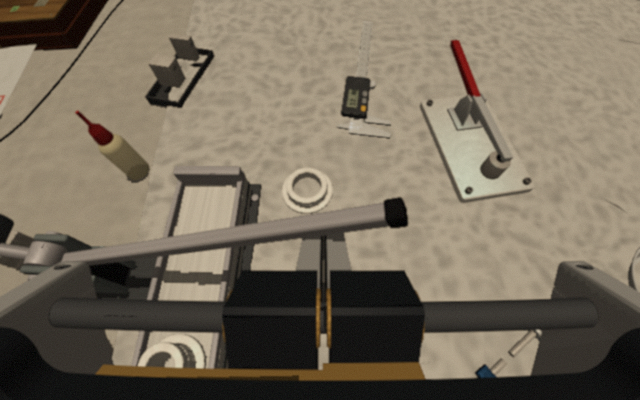

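```bash
python3 -m jog '[[0.75,-0.44,-0.83,0,0,0,0],[0.74,-0.49,-0.82,0,0,0,0],[0.72,-0.55,-0.79,0,0,0,0],[0.7,-0.6,-0.77,0,0,0,0],[0.67,-0.65,-0.74,0,0,0,0],[0.65,-0.7,-0.72,0,0,0,0],[0.63,-0.75,-0.69,0,0,0,0],[0.6,-0.79,-0.66,0,0,0,0]]'
python3 - <<'E'
from h import *
c,M=grab("wrist");cv2.imwrite('pics/w7.png',c["color"])
s=monitor.read_state();print(s["joints"],s["eef_pos"],s["eef_rot"])
E
```

```text
clock: 7.2
eef_pos: [586.7, -96.0, 182.2]
eef_rot: [-3.139, -0.735, -0.03]
wrist_force: [0.1, 0.2, 0.4]
finger_gap: 0.6
[-0.31977313  0.04589167  2.00441116  0.49565263  0.42183675  0.89445272] [587.20376706 -95.37051702 183.75830231] [-3.13940841 -0.73706042 -0.02908076]
```

View pics/w7.png

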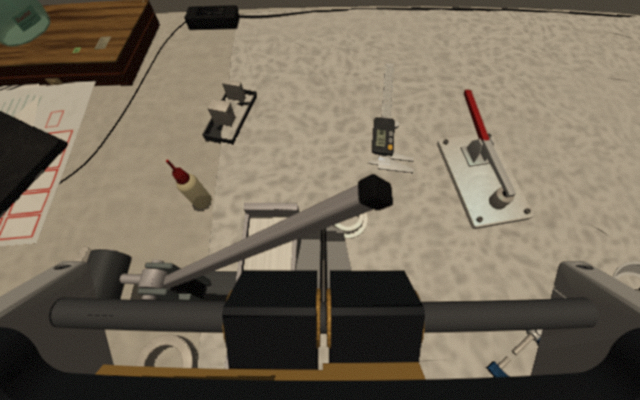

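```bash
python3 -m jog '[[0.57,-0.84,-0.63,0,0,0,0],[0.54,-0.88,-0.6,0,0,0,0],[0.52,-0.92,-0.57,0,0,0,0],[0.48,-0.95,-0.53,0,0,0,0],[0,0,0,0,0,0,0],[0,0,0,0,0,0,0],[0,0,0,0,0,0,0],[0,0,0,0,0,0,0]]'
python3 - <<'E'
from h import *
c,M=grab("wrist");cv2.imwrite('pics/w8.png',c["color"])
c,M=grab("scene");cv2.imwrite('pics/s8.png',c["color"])
s=monitor.read_state();print(s["joints"],s["eef_pos"],s["eef_rot"])
E
```

```text
clock: 8.05
eef_pos: [587.7, -60.8, 212.9]
eef_rot: [-3.139, -0.735, -0.03]
wrist_force: [0.6, -0.4, 0.2]
finger_gap: 0.3
[-0.23440213 -0.00773162  1.98211376  0.31522119  0.46306717  1.1344304 ] [587.72782018 -60.7081353  213.13784464] [-3.13900301 -0.7348556  -0.03021843]
```

View pics/w8.png

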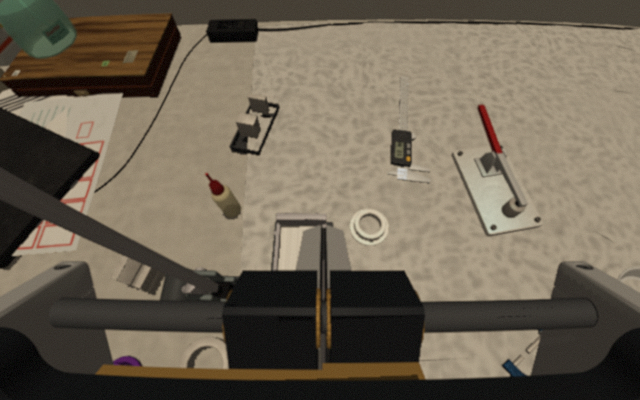

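View pics/s8.png

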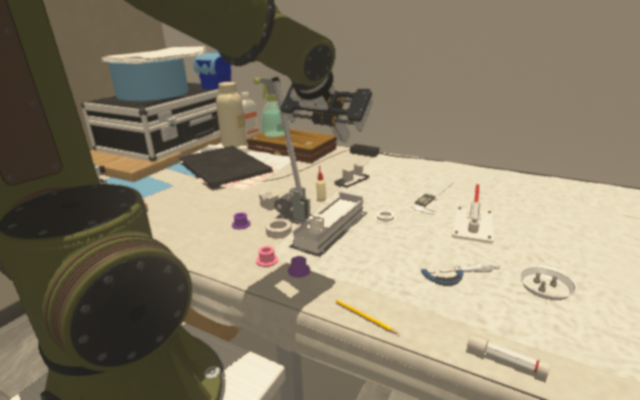

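The arm now stands raised against its stop: in the scene view it runs from (297,205) up to (270,80), clear of the gripper. I back off and straighten the tool.

```bash
python3 -m jog '[[-2.1,-0.6,-1.9,0,0,0,0],[-2.1,-0.6,-1.9,0,0,0,0],[-2.1,-0.6,-1.9,0,0,0,0],[-2.1,-0.6,-1.9,0,0,0,0],[-2.1,-0.6,-1.9,0,0,0,0],[0,0,0,0,0,0,0],[0,0,0,0,0,0,0]]'; python3 -m jog '[[0,0,0,0,-0.147,0,12],[0,0,0,0,-0.147,0,12],[0,0,0,0,-0.147,0,12],[0,0,0,0,-0.147,0,12],[0,0,0,0,-0.147,0,12],[0,0,0,0,0,0,12],[0,0,0,0,0,0,12]]'
python3 - <<'E'
from h import *
c,M=grab("wrist");cv2.imwrite('pics/w9.png',c["color"]);np.savez('w9.npz',M=M)
c,M=grab("top");cv2.imwrite('pics/t9.png',c["color"])
s=monitor.read_state();print(s["joints"],s["eef_pos"],s["eef_rot"],s["finger_gap"])
E
```

```text
clock: 8.85
eef_pos: [447.5, -26.6, 214.2]
eef_rot: [-3.14, -0.737, -0.03]
wrist_force: [-0.0, 0.2, 0.3]
finger_gap: 0.4
clock: 9.55
eef_pos: [448.0, -26.5, 212.2]
eef_rot: [-3.139, 0.0, -0.028]
wrist_force: [-0.0, 0.2, -0.2]
finger_gap: 11.3
[-0.14243146  0.04181113  1.74682749  0.00229565  1.35112691  1.45603082] [447.12403214 -26.4765103  213.34689932] [-3.13957517e+00 -2.07121465e-03 -2.81662379e-02] 11.310874879234634
```

View pics/w9.png

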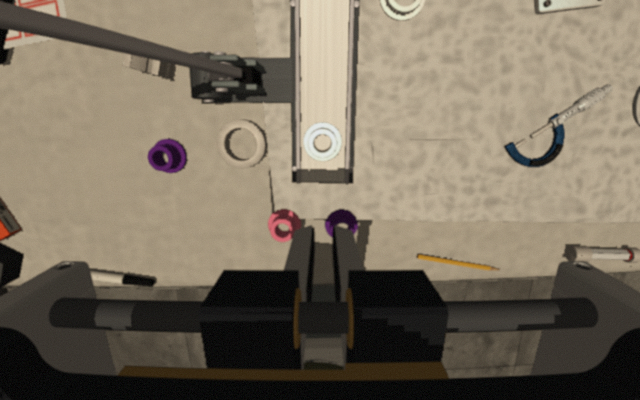

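```bash
cat > ov.py <<'E'
from h import *
M=np.load('w9.npz')['M'];c=vision.camera("wrist");i=cv2.imread('pics/w9.png')
i=cv2.resize(i[80:200,240:400],None,fx=5,fy=5,interpolation=cv2.INTER_CUBIC)
p=[569.5,-31.3,-.03]
def tr(P):
    a=p[2];R=np.array([[np.cos(a),-np.sin(a),0],[np.sin(a),np.cos(a),0],[0,0,1]]);return np.array(P,float)@R.T+[p[0],p[1],0]
def dr(P,col):
    u=w2px(c,M,tr(P));u=((u-[239.6,79.6])*5).astype(int);cv2.polylines(i,[u.reshape(-1,1,2)],False,col,1)
dr([(0,28,35),(-128,28,35),(-128,-28,35),(0,-28,35)],(0,0,255))
dr([(0,33,45),(-128,33,45)],(255,0,0));dr([(-128,-33,45),(0,-33,45)],(255,0,0))
t=np.linspace(0,6.3,50)
dr([(-76+24*np.cos(k),24*np.sin(k),41) for k in t],(0,160,255))
dr([(-76+17*np.cos(k),17*np.sin(k),63) for k in t],(0,200,0))
cv2.imwrite('pics/w9c.png',i)
E
python3 ov.py
```

View pics/w9c.png

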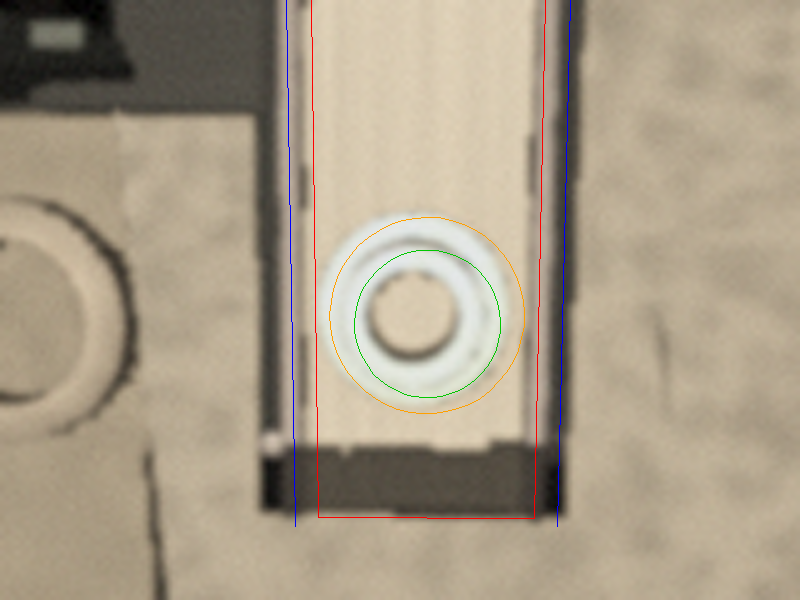

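Run:
```python
from h import *
M=np.load('w9.npz')['M'];c=vision.camera("wrist")
for u in[(284,225),(342,223)]:print(px2w(c,M,u,20))
c,M=grab("top")
for u in[(299,263),(323.5,263)]:print(px2w(c,M,u,20))
```

```text
[380.14216259  31.35037409  20.        ]
[381.00780264 -49.82301089  20.        ]
[375.12164935  27.08960472  20.        ]
[372.97738257 -52.09599582  20.        ]
```

Both decoys are about 70 mm behind the fingers, so there is room. I go down behind the bush.

```bash
python3 -m jog '[[0,0,2.5,0,0,0,12],[0,0,2.5,0,0,0,12],[0,0,2.5,0,0,0,12],[0,0,2.5,0,0,0,12],[0,0,2.5,0,0,0,12],[0,0,1,0,0,0,12],[0,0,0,0,0,0,12],[0,0,0,0,0,0,12]]'
python3 - <<'E'
from h import *
c,M=grab("wrist");cv2.imwrite('pics/w10.png',c["color"])
c,M=grab("scene");cv2.imwrite('pics/s10.png',cv2.resize(c["color"][130:280,230:430],None,fx=4,fy=4))
s=monitor.read_state();print(s["eef_pos"],s["eef_rot"],s["finger_gap"])
E
```

```text
clock: 10.6
eef_pos: [447.7, -26.3, 79.7]
eef_rot: [-3.14, -0.002, -0.028]
wrist_force: [0.3, -0.4, 0.7]
finger_gap: 11.2
[447.84231622 -26.30191432  79.79883401] [-3.14001549e+00 -2.47689193e-03 -2.81349936e-02] 11.449148751986698
```

View pics/w10.png

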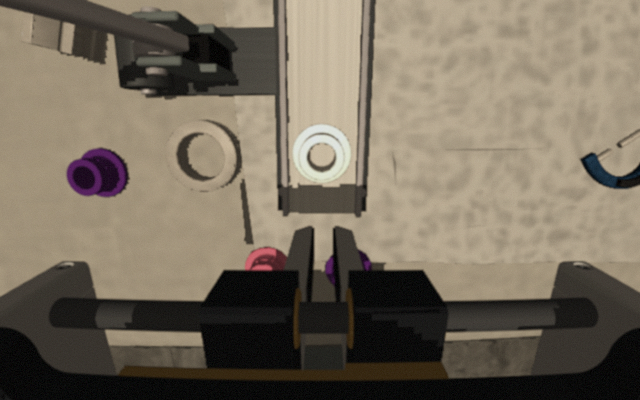

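View pics/s10.png

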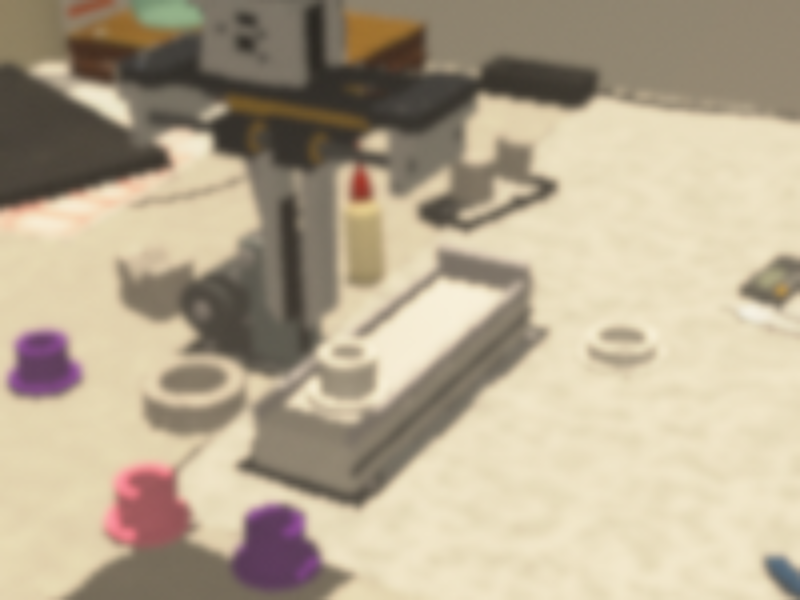

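Run:
```python
from h import *
c,M=grab("wrist")
for x,z in[(442,35),(442,0),(455,35),(495,41),(471,41),(448,38)]:print(x,z,w2px(c,M,[(x,-26,z)])[0])
for v in (184,213):print(px2w(c,M,(322,v),35))
i=c["color"];cv2.imwrite('pics/w10c.png',cv2.resize(i[110:260,240:400],None,fx=4,fy=4,interpolation=cv2.INTER_CUBIC))
```

```text
442 35 [323.62951305 214.88291505]
442 0 [323.66988325 203.82762747]
455 35 [323.21459662 200.46789178]
495 41 [321.81841439 154.56777474]
471 41 [322.65873166 183.69699816]
448 38 [323.43324411 209.2907978 ]
[469.46750112 -25.37361308  35.        ]
[443.75436688 -24.63299969  35.        ]
```

View pics/w10c.png

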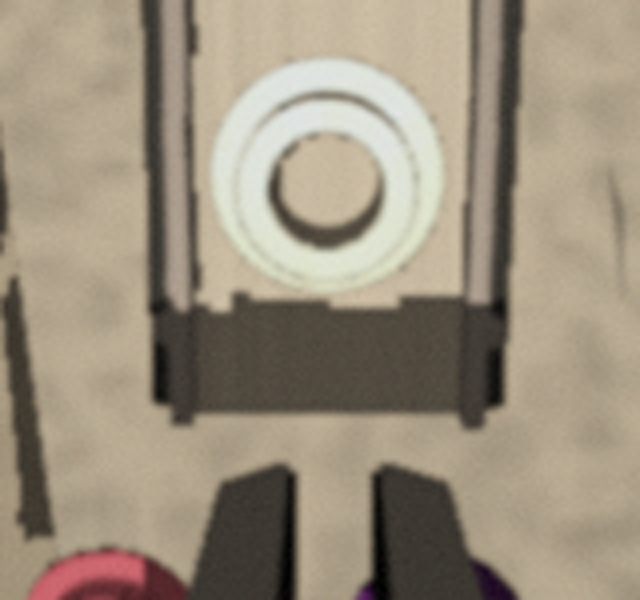

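```bash
python3 -m jog '[[0,-0.15,1.5,0,0,0,12],[0,0,1.3,0,0,0,12],[0,0,0.8,0,0,0,12],[0,0,0.55,0,0,0,12],[0,0,0,0,0,0,12],[0,0,0,0,0,0,12]]'
python3 - <<'E'
from h import *
c,M=grab("wrist");i=c["color"];cv2.imwrite('pics/w11.png',cv2.resize(i[110:260,240:400],None,fx=4,fy=4,interpolation=cv2.INTER_CUBIC))
s=monitor.read_state();print(s["eef_pos"],s["eef_rot"],s["wrist_force"])
E
```

```text
clock: 11.35
eef_pos: [447.5, -24.7, 37.5]
eef_rot: [-3.14, -0.001, -0.028]
wrist_force: [0.1, 0.3, -0.2]
finger_gap: 11.6
[447.55377478 -24.70040306  37.56523718] [-3.13988650e+00 -1.10269092e-03 -2.82343228e-02] [0.03645883 0.51946791 0.99732769]
```

View pics/w11.png

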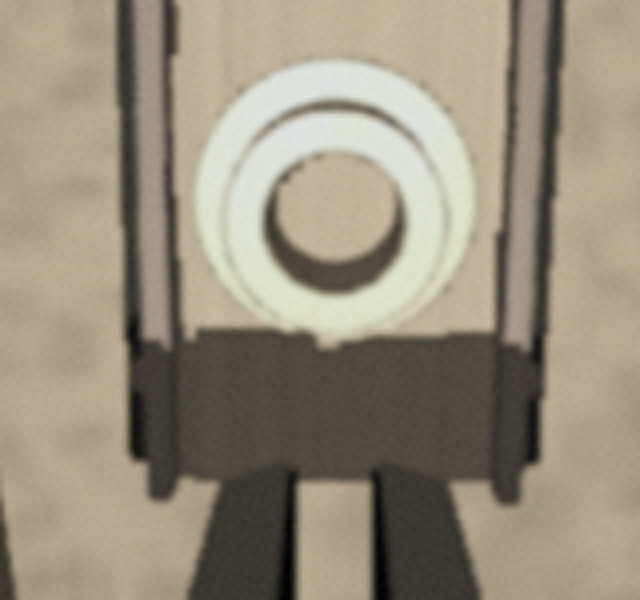

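```bash
python3 -m jog '[[0.5,0,0,0,0,0,12],[0.5,0,0,0,0,0,12],[0.5,0,0,0,0,0,12],[0.4,0,0,0,0,0,12],[0.4,0,0,0,0,0,12],[0.4,0,0,0,0,0,12],[0.4,0,0,0,0,0,12],[0,0,0,0,0,0,12]]'
python3 - <<'E'
from h import *
c,M=grab("wrist");i=c["color"];cv2.imwrite('pics/w12.png',cv2.resize(i[110:260,240:400],None,fx=4,fy=4,interpolation=cv2.INTER_CUBIC))
s=monitor.read_state();print(s["eef_pos"],s["eef_rot"],s["wrist_force"])
E
```

```text
clock: 12.2
eef_pos: [478.6, -25.5, 37.0]
eef_rot: [-3.14, -0.0, -0.028]
wrist_force: [0.0, 0.4, -0.7]
finger_gap: 11.4
[478.33235398 -25.50166927  36.99159963] [-3.13980623e+00 -2.34367668e-04 -2.81035035e-02] [ 0.84790497 -0.54547475  0.24195356]
```

View pics/w12.png

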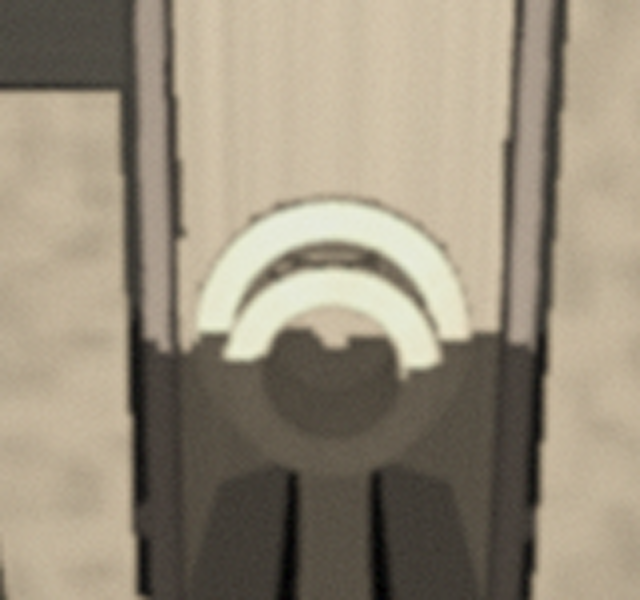

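The bush has moved evenly with the fingers: flange front at crop (335,198), centred between the rails. I keep pushing.

```bash
python3 -m jog '[[0.6,0,0,0,0,0,12],[0.6,0,0,0,0,0,12],[0.6,0,0,0,0,0,12],[0.6,0,0,0,0,0,12],[0.6,0,0,0,0,0,12],[0.6,0,0,0,0,0,12],[0.6,0,0,0,0,0,12],[0.6,0,0,0,0,0,12]]';  python3 -m jog '[[0.6,0,0,0,0,0,12],[0.6,0,0,0,0,0,12],[0.6,0,0,0,0,0,12],[0.6,0,0,0,0,0,12],[0.6,0,0,0,0,0,12],[0,0,0,0,0,0,12],[0,0,0,0,0,0,12]]'
python3 - <<'E'
from h import *
c,M=grab("wrist");i=c["color"];cv2.imwrite('pics/w13.png',cv2.resize(i[60:260,220:420],None,fx=3,fy=3,interpolation=cv2.INTER_CUBIC))
s=monitor.read_state();print(s["eef_pos"],s["eef_rot"],s["wrist_force"])
for v in range(60,260,20):print(v,px2w(c,M,(322,v),41)[:2],px2w(c,M,(322,v),57)[:2])
E
```

```text
clock: 13.05
eef_pos: [526.7, -26.9, 37.1]
eef_rot: [-3.14, -0.0, -0.028]
wrist_force: [0.8, 0.7, 0.2]
finger_gap: 11.5
clock: 13.75
eef_pos: [556.2, -27.7, 37.0]
eef_rot: [-3.14, -0.0, -0.028]
wrist_force: [-1.1, -1.3, -0.3]
finger_gap: 11.1
[556.06636024 -27.70571392  37.03411466] [-3.13979445e+00 -1.81914580e-04 -2.81751532e-02] [ 0.31767761  0.33762052 -0.4210315 ]
60 [666.87353495 -29.60641958] [664.07215361 -29.63163022]
80 [655.07813067 -29.26911991] [653.2204192  -29.32131559]
100 [642.99091347 -28.92313204] [642.10021782 -29.00300786]
120 [630.58143485 -28.56758063] [630.68353697 -28.67590169]
140 [617.8173871  -28.20153359] [618.94065364 -28.33913958]
160 [604.66414075 -27.82398886] [606.83970883 -27.99179963]
180 [591.08423822 -27.43385969] [594.3462417  -27.63288203]
200 [577.03682448 -27.02995817] [581.42266575 -27.26129392]
220 [562.47699291 -26.61097608] [568.02766702 -26.87583172]
240 [547.35502009 -26.17546249] [554.11550011 -26.47516061]
```

View pics/w13.png

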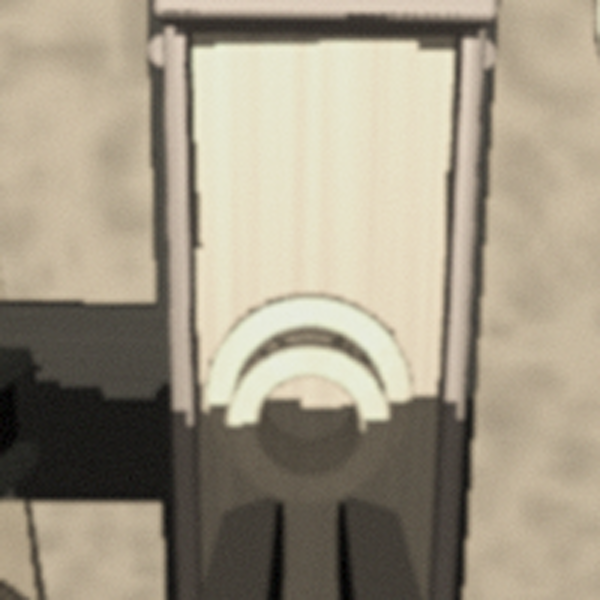

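```bash
python3 -m jog '[[0.6,0,0,0,0,0,12],[0.6,0,0,0,0,0,12],[0.6,0,0,0,0,0,12],[0.6,0,0,0,0,0,12],[0.6,0,0,0,0,0,12],[0.6,0,0,0,0,0,12],[0.5,0,0,0,0,0,12],[0.3,0,0,0,0,0,12]]';  python3 -m jog '[[0.2,0,0,0,0,0,12],[0.2,0,0,0,0,0,12],[0,0,0,0,0,0,12],[0,0,0,0,0,0,12]]'
python3 - <<'E'
from h import *
c,M=grab("wrist");i=c["color"];cv2.imwrite('pics/w14.png',cv2.resize(i[60:260,220:420],None,fx=3,fy=3,interpolation=cv2.INTER_CUBIC))
s=monitor.read_state();print(s["eef_pos"],s["eef_rot"],s["wrist_force"])
E
```

```text
clock: 14.6
eef_pos: [600.6, -29.0, 37.1]
eef_rot: [-3.14, -0.0, -0.028]
wrist_force: [-0.4, 1.0, 0.4]
finger_gap: 11.1
clock: 15.0
eef_pos: [604.1, -29.1, 37.1]
eef_rot: [-3.14, -0.0, -0.028]
wrist_force: [0.5, 0.1, -0.2]
finger_gap: 11.2
[604.12186788 -29.06093917  37.14928419] [-3.13981549e+00 -4.09991532e-04 -2.81228506e-02] [-1.1134876   0.043921    0.21415904]
```

View pics/w14.png

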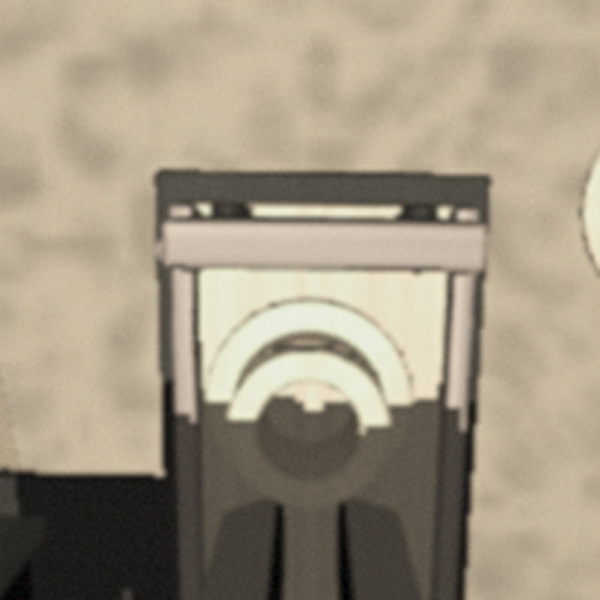

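```bash
python3 -m jog '[[0.2,0,0,0,0,0,12],[0.2,0,0,0,0,0,12],[0.1,0,0,0,0,0,12],[0,0,0,0,0,0,12]]'; for k in 1; do python3 -m jog '[[0.1,0,0,0,0,0,12],[0,0,0,0,0,0,12]]'; done; python3 -m jog '[[0.1,0,0,0,0,0,12],[0,0,0,0,0,0,12]]'
```

```text
clock: 15.45
eef_pos: [609.3, -29.2, 37.1]
eef_rot: [-3.14, -0.0, -0.028]
wrist_force: [0.2, -0.1, -0.5]
finger_gap: 11.4
clock: 15.65
eef_pos: [610.2, -29.2, 37.1]
eef_rot: [-3.14, -0.0, -0.028]
wrist_force: [-0.7, -0.1, -0.2]
finger_gap: 11.5
clock: 15.85
eef_pos: [611.2, -29.3, 37.1]
eef_rot: [-3.14, -0.0, -0.028]
wrist_force: [-1.1, 0.3, 0.9]
finger_gap: 11.4
```

```bash
python3 -m jog '[[0.05,0,0,0,0,0,12],[0,0,0,0,0,0,12]]'; python3 -m jog '[[0.05,0,0,0,0,0,12],[0,0,0,0,0,0,12]]';python3 - <<'E'
from h import *
c,M=grab("wrist");i=c["color"];cv2.imwrite('pics/w15.png',cv2.resize(i[60:260,220:420],None,fx=3,fy=3,interpolation=cv2.INTER_CUBIC))
for k in range(4):
    s=monitor.read_state();print(s["eef_pos"],s["wrist_force"])
E
```

```text
clock: 16.05
eef_pos: [611.7, -29.3, 37.1]
eef_rot: [-3.14, -0.0, -0.028]
wrist_force: [0.2, 0.3, -0.3]
finger_gap: 10.9
clock: 16.25
eef_pos: [612.2, -29.3, 37.1]
eef_rot: [-3.14, -0.0, -0.028]
wrist_force: [-0.6, 1.1, 0.4]
finger_gap: 11.0
[612.19275771 -29.29850169  37.12642949] [-0.3985372   0.66251073  0.23334162]
[612.19275771 -29.29850169  37.12642949] [-0.3985372   0.66251073  0.23334162]
[612.19275771 -29.29850169  37.12642949] [-0.3985372   0.66251073  0.23334162]
[612.19275771 -29.29850169  37.12642949] [-0.3985372   0.66251073  0.23334162]
```

View pics/w15.png

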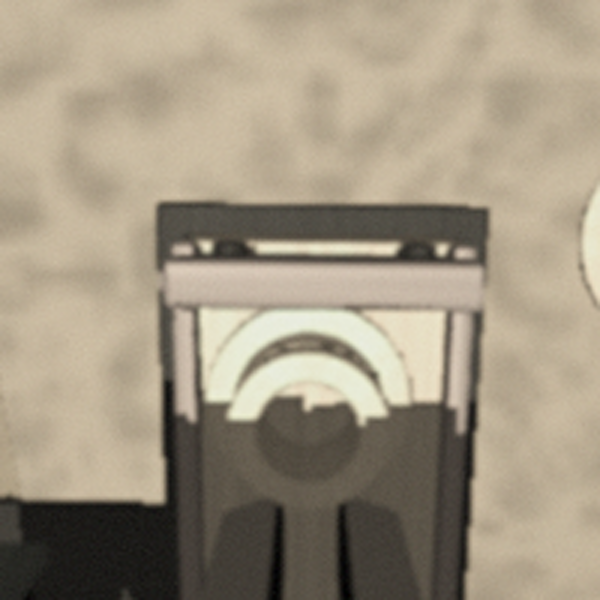

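```bash
for k in 1; do python3 -m jog '[[0.05,0,0,0,0,0,12],[0,0,0,0,0,0,12]]'; done;  python3 -m jog '[[0.05,0,0,0,0,0,12],[0,0,0,0,0,0,12]]';  python3 -m jog '[[0.05,0,0,0,0,0,12],[0,0,0,0,0,0,12]]'
```

```text
clock: 16.5
eef_pos: [612.7, -29.3, 37.1]
eef_rot: [-3.14, -0.0, -0.028]
wrist_force: [-1.0, -0.6, 0.1]
finger_gap: 11.4
clock: 16.7
eef_pos: [613.2, -29.3, 37.1]
eef_rot: [-3.14, -0.0, -0.028]
wrist_force: [-0.7, -0.2, -0.2]
finger_gap: 11.5
clock: 16.9
eef_pos: [613.5, -29.3, 37.1]
eef_rot: [-3.14, 0.0, -0.028]
wrist_force: [-3.1, -1.1, 2.4]
finger_gap: 11.3
```

```bash
python3 -m jog '[[0.05,0,0,0,0,0,12],[0,0,0,0,0,0,12]]'; python3 -m jog '[[0,0,0,0,0,0,12],[0,0,0,0,0,0,12]]'
```

```text
clock: 17.1
eef_pos: [613.9, -29.4, 37.1]
eef_rot: [-3.14, 0.0, -0.028]
wrist_force: [-4.3, -0.5, 2.8]
finger_gap: 11.4
clock: 17.3
eef_pos: [614.0, -29.3, 37.1]
eef_rot: [-3.14, 0.0, -0.028]
wrist_force: [-5.4, -0.2, 3.3]
finger_gap: 11.3
```

```bash
python3 - <<'E'
from h import *
c,M=grab("wrist");i=c["color"];cv2.imwrite('pics/w16.png',cv2.resize(i[60:260,220:420],None,fx=3,fy=3,interpolation=cv2.INTER_CUBIC))
E
python3 -m jog '[[-0.3,0,0,0,0,0,12],[-0.8,0,0,0,0,0,12],[-1,0,0,0,0,0,12],[-1,0,0,0,0,0,12],[0,0,0,0,0,0,12]]'
python3 -m jog '[[-2,0,-2,0,0,0,12],[-2,0,-2,0,0,0,12],[-2,0,-2,0,0,0,12],[-2,0,-2,0,0,0,12],[-2,0,-2,0,0,0,12],[0,0,-2,0,0,0,12],[0,0,0,0,0,0,12],[0,0,0,0,0,0,12]]'
python3 - <<'E'
from h import *
c,M=grab("wrist");i=c["color"];cv2.imwrite('pics/w17.png',i)
c,M=grab("scene");i=c["color"];cv2.imwrite('pics/s17.png',i)
E
```

```text
clock: 17.85
eef_pos: [582.3, -28.4, 37.2]
eef_rot: [-3.14, -0.0, -0.028]
wrist_force: [-0.2, 1.0, 0.1]
finger_gap: 11.2
clock: 18.65
eef_pos: [483.4, -25.9, 156.7]
eef_rot: [-3.14, -0.001, -0.028]
wrist_force: [-0.1, -0.8, -0.2]
finger_gap: 11.4
```

View pics/w16.png

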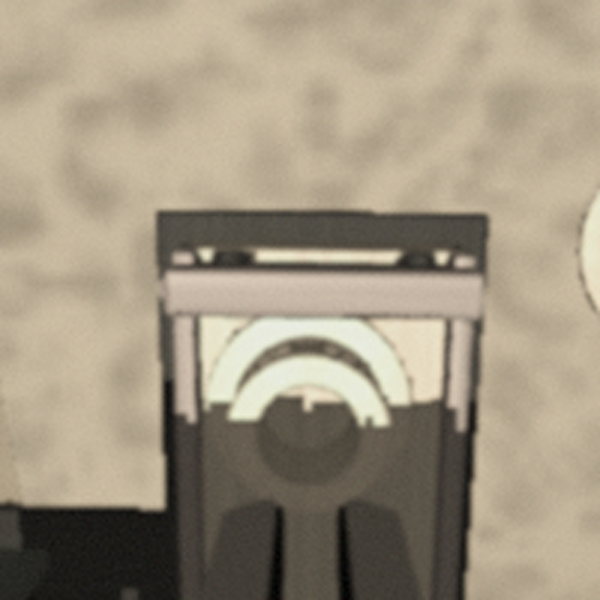

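View pics/w17.png

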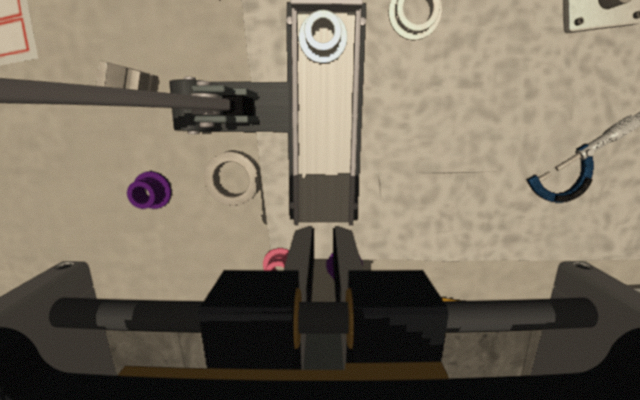

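View pics/s17.png

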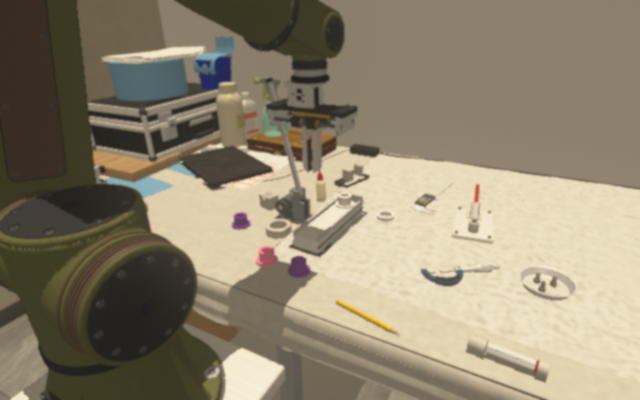

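```bash
python3 -m jog '[[2.5,0,-1,0,0,0,12],[1.5,0,0,0,0,0,12],[0,0,0,0,0,0,12],[0,0,0,0,0,0,12]]'
python3 - <<'E'
from h import *
c,M=grab("wrist");i=c["color"];cv2.imwrite('pics/w18.png',cv2.resize(i[0:120,260:400],None,fx=5,fy=5,interpolation=cv2.INTER_CUBIC))
c,M=grab("scene");i=c["color"];cv2.imwrite('pics/s18.png',cv2.resize(i[180:255,285:385],None,fx=7,fy=7,interpolation=cv2.INTER_CUBIC))
E
```

```text
clock: 19.15
eef_pos: [522.5, -26.9, 165.8]
eef_rot: [-3.14, 0.002, -0.028]
wrist_force: [0.4, -0.7, -0.5]
finger_gap: 11.1
```

View pics/w18.png

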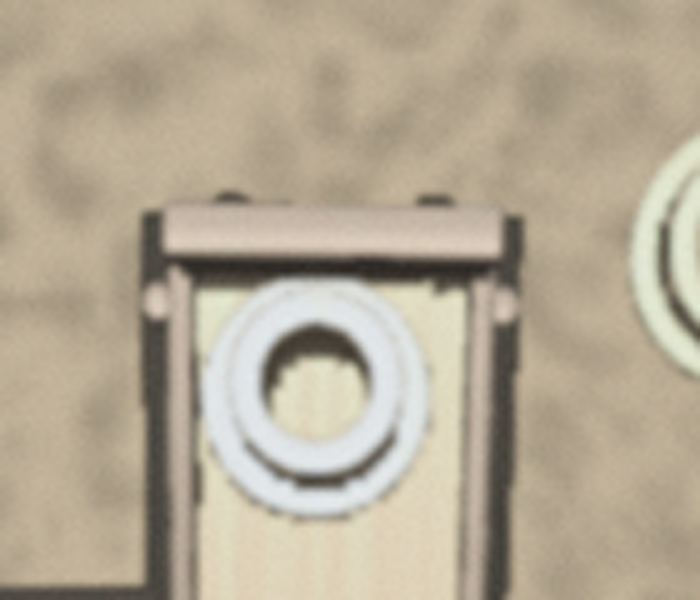

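View pics/s18.png

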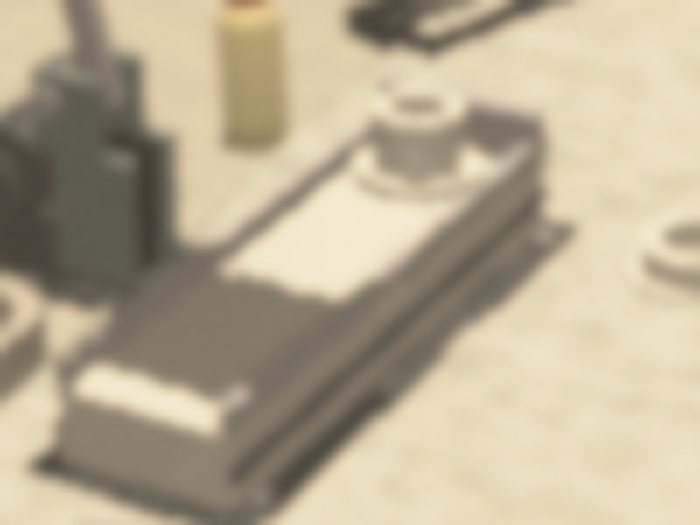

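Run:
```python
from h import *
c,M=grab("wrist")
f=lambda X,Y:(X/5+260-.4,Y/5-.4)
xt=px2w(c,M,f(318,259),57);xf=px2w(c,M,f(318,276),41);xb=px2w(c,M,f(318,516),41)
print(xt,xf,xb)
for x in(661,662,663,664):print(x,[((w2px(c,M,[(x,-30,z)])[0]+.4)*5)[1] for z in(57,41,35)])
print(monitor.read_state()["wrist_force"])
```

```text
[660.66852858 -30.0594382   57.        ] [660.6117945 -30.0122443  41.       ] [613.4822269  -28.70191564  41.        ]
661 [np.float64(257.178064291799), np.float64(273.9688212815515), np.float64(279.8376587473332)]
662 [np.float64(251.64888562853517), np.float64(268.7276856063691), np.float64(274.69701803240434)]
663 [np.float64(246.11307690262987), np.float64(263.4805009276959), np.float64(269.5505273389689)]
664 [np.float64(240.57065564009716), np.float64(258.22728157804147), np.float64(264.3981999962663)]
[-0.41933527 -0.31932791 -0.15862576]
```

The stop face measures x=660.7 and the flange front x=660.6, so the gap is within the measuring error. The arm is still raised and the gripper is free. I hand in.

```bash
python3 -c "
from h import *
c,M=grab('top');cv2.imwrite('pics/t19.png',cv2.resize(c['color'][120:280,220:480],None,fx=3,fy=3))
from cell import order
print(order.sign_off())"
```

```text
the job is handed in; nothing more can be done
None
```

View pics/t19.png

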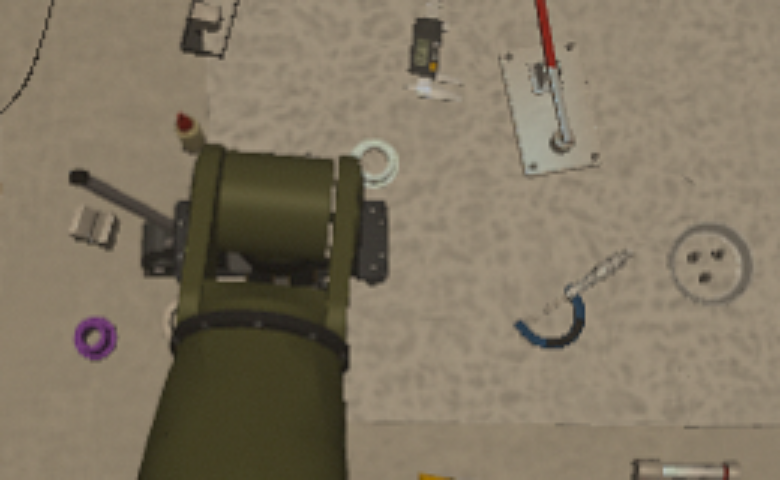

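The job is done and handed in at about 19 s of the 64 s allowed. I lifted the barrier arm with the shut fingers from below until it swung up to its stop by itself. Then I pushed the pale bush along the lane, on its flange, until it met the end stop.

**Bush at the stop:** the last close view puts the stop face at x = 660.7 mm and the flange front at x = 660.6 mm, so the gap is zero within the roughly 2 mm calibration. The wrist force rose to about 5 N along the lane as the flange met the stop. A vertical reading of about 3 N came with it. The views afterwards show the bush standing flat.

**Barrier and other things:** the arm is still raised in the last top view. The gripper hung clear above the lane, with wrist force near zero. I checked the other things only by eye in the pictures. They look unmoved, but in the last top view the robot hid the bush and most of the ring gauge; I had seen both in place in the pictures just before.

**Disagreement:** the top and wrist cameras differed by 2 to 3 mm on the lane's sideways position. I used the wrist camera's value for the push.

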